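# Fetch the bearing block from behind the bottles

### The arm

A 6-joint arm with a two-finger parallel gripper is mounted at the origin on a cart in front of the work surface, level with it; the furniture and walls round the work are solid. World frame = base frame: x ahead of the robot, y to its left, z up, the work surface at z = 0. Lengths are in m, angles in rad, forces in N, time in s.
With the tool pointing down it reaches from about 0.425 to 0.925 m from the base axis. Payload 12.5 kg.
Tool frame: the origin (TCP) lies at the very end of the fingers, on their centre line; the grasp point (between the pads) lies 19 mm behind it; z points along the fingers, y is the line along which they close (so a half turn about z gives the same grasp; the last joint's range is limited). The gripper opens to 85 mm and grips with 20 to 120 N. Pads are 22 mm wide; open, the fingers measure 114 mm over their backs; the gripper's body (76 mm by 85 mm) begins 54 mm behind the grasp point. The pads swing forward as they close: fully open they stand 13 mm farther back than shut.
Start: joints at [0.697, 0.491, 1.559, -0, 1.092, -0.106], TCP at [0.434, 0.45, 0.231] pointing down, gripper open.
Joint ranges: [-3.1, 3.1], [-0.84, 2.19], [0.05, 2.79], [-1.13, 4.28], [0.06, 2.93], [-2.69, 2.69]. Speed limits (rad/s): [2.22, 2.22, 2.79, 3.14, 3.14, 3.14].

### API

Orientations are given as a 3x3 rotation matrix whose columns are the frame's x, y, z axes.
In Python, from plant import robot, cams, workorder, spotter gives the robot as it stands.
- The arm moves only by the tool arm_command, never from a script. Its arguments are lists of equal length, an entry for each row: "linear": the shift along the tool's x, y, z in cm, a list of three; "spin": the turn about the tool's z in rad. A call has exactly 8 rows; each row shifts and turns the commanded pose from where the row before left it, along the tool's axes as they then stand; what a row does not reach is not made up. A row lasts 1/10 s, in which the tool goes at most 50 mm and 8.59 degrees, less where a joint would pass 70% of its speed; a pose out of reach is approached as far as the arm can. A call with a gripper value outside its range is refused whole. "jaw" is the opening, from 0 (shut) to 1 (fully open), set as the call begins (left out, the last holds). The fingers move at their own pace and stop on an object; "newtons" is the grip in N (left out, the last holds). Time passes only in rows, so rows that do not move let the fingers close, or fill a call up. It gives the time, the measured TCP pose, the force, the opening and the grip force at its end, in the units of the state.
- robot.get_state(): the state, without advancing time (a new reading comes with each control period).
- cams.camera(name): name is "scene" or "side" or "wrist"; returns a dict with "frame" (420x560x3 uint8, red, green, blue), "range_z" (420x560 float32, m along the optical axis (not along the pixel's ray), 0 where there is no reading), "intrinsics" (3x3 intrinsics, pixels), "world_from_camera" (4x4, takes a point from camera to world coordinates). Camera axes: x right, y up, looking along -z (the intrinsics and any distortion apply to the point x, -y, -z); pixel columns grow to the right and rows downward; lengths in m; the calibration is good to about 2 mm. A picture is of the moment at which its call begins.
- workorder.sign_off(): hands the job in; it is judged then, once.
Trained networks look in a picture, given as the dict that the camera call returned (one of the last four; its "shot" number tells which), for a name from the list of things; names that differ only in an ending like _2 or _b are one class to them, and where a whole thing is asked for, a point or a joint stands for the part that bears it (a point fixed in the world has none). Each returns a list of dicts, best first, with "confidence" (0 to 1); they miss things now and then, are a little off and sometimes report something else, mostly with a low value. They report only what shows in the picture. A call takes as long as a camera call. They do not tell look-alikes from the thing itself.
- spotter.find_in(target, picture): "extent" ([left, top, right, bottom] in pixels, round what is visible of it).
- spotter.place_of(target, picture): "centre" ([column, row] in pixels: a listed point, or the origin of a listed thing).
The state is a dict: "clock": time; "joint_pos": joint angles; "dq": joint speeds; "tau": joint torques, N m; "position": TCP position; "tcp_rot": TCP orientation; "wrist_force": force on the tool from outside, world axes, zero at the start; "wrist_torque": the same for the moment, N m; "finger_gap": opening from 0.0 (shut) to 1.0 (fully open); "finger_force": force on a finger pad.
Only numpy, scipy, OpenCV 4.12 (cv2) and the standard library are available. Lean on these libraries where they do the work, as an engineer would, in place of code of your own. Each camera call takes 0.05 s, during which the arm holds its last target. There are 200 camera calls.

### The job

Lift the two bottles out of the storage rack and stand them in the grey side tray, then fetch the aluminium bearing block from behind them and set it upright on the middle of the raised seat of the base plate, its length along the seat. After that put each bottle back upright on the middle of its own round pad in the rack: the slim dropper bottle on the smaller pad, the stout cleaner bottle on the larger one. Do not knock a bottle over, and leave the gear and the screw dish where they are.

Things in the scene. Friction and masses are not known exactly. Their poses are not given: they have to be found in the camera images.
- oil_mid (a point): slim white dropper oil bottle with a red nozzle, 118 mm tall: round body 43 mm in diameter up to 82 mm above its foot, cap and nozzle (21 mm in diameter at the most) above that; about 0.07 kg. The point is its centre, 59 mm above its foot; z is up along the bottle. Grip the body from above near its top, about 72 mm above the foot (13 mm above this point), so that the nozzle fits under the gripper's body. It starts on the smaller pad of the rack
- cleaner_mid (a point): stout grey cleaner bottle with a blue cap, 143 mm tall: round body 56 mm in diameter up to 124 mm above its foot, tapering to a cap 29 mm in diameter; about 0.16 kg. The point is its centre, 71.5 mm above its foot; z is up along the bottle. Grip the body across its diameter, for example 100 mm above the foot. It starts on the larger pad of the rack
- block_mid (a point): aluminium pillow block (bearing block) 20 x 54 x 34 mm (its x, y, z), standing on its 20 x 54 mm foot, 0.12 kg. The point is its centre, 17 mm above its foot; y runs along its 54 mm length, z up. Grip it across the 20 mm thickness (along its x). It starts in the rack behind and between the two bottles, on an oblong rubber pad whose top is 9 mm above the table; the bottles leave no room for a gripper there until they are gone
- oil_pad_top (a point): smaller round black rubber pad of the rack, 52 mm in diameter, home of the slim dropper bottle. The point is the centre of its top face, 9 mm above the table. Its x and y run like those of the rack
- cleaner_pad_top (a point): larger round black rubber pad of the rack, 66 mm in diameter, home of the stout cleaner bottle. The point is the centre of its top face, 9 mm above the table. The two pads lie side by side, 92 mm apart along the rack's y; either may be the left one. Fixed
- rack: fixed storage rack: aluminium plate 115 x 190 mm (its x, y), 6 mm thick, with cheeks 18 mm high at its two ends in y. The origin is on the table below its middle; x points from the two bottles (pads at x = -15 mm, y = +46 and -46 mm) to the bearing block (at x = 27 mm, y = 0)
- side_tray: side area: fixed open tray of grey plastic, 180 x 110 mm (its x, y), rim 16 mm high, walls 4 mm, its floor 4 mm above the table. The origin is on the table below its middle. There is room for the two bottles side by side along its x, for example at x = +42 and -42 mm
- seat (a point): fixed aluminium base plate, 100 x 170 mm and 10 mm thick, bolted on top of the 20 mm high rails at the right of the table, with a raised flat steel seat 32 x 66 mm (x, y) in its middle for the bearing block and four screw heads at the corners, 3.5 mm high. The point is the centre of the seat's top, 34 mm above the table; y runs along the seat's length
- gear_mid (a point): loose steel spur gear, 48 mm in diameter, 18 mm high, lying behind the work. The point is its centre. Leave it alone
- screw_dish: loose round steel dish of screws, 97 mm in diameter, 25 mm high, standing behind the work. The origin is the centre of its underside. Leave it alone
Mind the look-alikes: they are no part of the job. What is shaped like the part that bears block_mid but orange or pink is not meant.

How it is judged:
By the outcome, as a careful person would: the job done as asked, in the order asked, and still so for the second after the job is handed in, with the robot touching nothing.
It also fails if it takes over 128 s, if anything falls off the work surface, if the arm or the gripper's body presses on something with over 40 N, if the wrist force passes 120 N, or if a joint passes its speed limit or range.

## Working session

There is one attempt and no reset: what is moved stays moved. The work goes in short steps, Python scripts to look and compute and a tool call to move; the robot and the scene stay as the last step left them, time stands still between calls to the robot, and variables do not carry over. Pictures are saved under pics/ and viewed, at most 14 in all, crops included, and the job is handed in when it is done.

Besides the shell and the picture viewer there is one more tool, called after ">>>" as name(argument=value, ...) on one line, values as JSON. arm_command: Moves the arm, as the interface text tells. Its arguments: {"type":"object","properties":{"linear":{"type":"array"},"spin":{"type":"array"},"jaw":{"type":"number"},"newtons":{"type":"number"}},"required":["linear","spin"]}

```bash
ls; mkdir -p pics; cat > h.py <<'E'
import numpy as np, cv2
from plant import robot, cams, workorder, spotter
def shot(n, save=None):
    p=cams.camera(n)
    if save: cv2.imwrite('pics/'+save, p['frame'][:,:,::-1])
    return p
def ray(p,c,r):
    K=p['intrinsics'];T=p['world_from_camera']
    d=np.array([(c-K[0,2])/K[0,0],-(r-K[1,2])/K[1,1],-1.])
    return T[:3,3],T[:3,:3]@d
def at_z(p,c,r,z):
    o,d=ray(p,c,r); return o+d*(z-o[2])/d[2]
def cloud(p):
    K=p['intrinsics'];T=p['world_from_camera'];z=p['range_z']
    v,u=np.mgrid[:z.shape[0],:z.shape[1]]
    P=np.stack([(u-K[0,2])/K[0,0]*z,-(v-K[1,2])/K[1,1]*z,-z],-1)@T[:3,:3].T+T[:3,3]
    P[z==0]=np.nan
    return P
E
python3 - <<'E'
from h import *
np.set_printoptions(precision=4,suppress=True)
s=robot.get_state(); print(s)
for n in ['scene','side']:
    p=shot(n,n+'1.png'); print(n,p['world_from_camera'][:3,3],p.keys())
    for t,z in [('oil_mid',.068),('cleaner_mid',.0805),('block_mid',.026),('oil_pad_top',.009),('cleaner_pad_top',.009),('rack',0),('side_tray',0),('seat',.034),('gear_mid',.009),('screw_dish',0)]:
        for d in spotter.place_of(t,p)[:3]:
            print(t,np.round(d['centre']),round(d['confidence'],2),at_z(p,*d['centre'],z)[:2])
E
```

```text
pics
{'clock': 0.0, 'joint_pos': array([ 0.6974,  0.4915,  1.5595, -0.    ,  1.0917, -0.1057]), 'dq': array([ 0.0011,  0.0003,  0.0007, -0.0004,  0.0007, -0.0005]), 'tau': array([  0.0001, -61.8435, -26.1607,   0.    ,   0.0039,   0.    ]), 'position': array([0.4339, 0.4495, 0.2307]), 'tcp_rot': array([[-0.7195,  0.6945, -0.0009],
       [ 0.6945,  0.7195, -0.0007],
       [ 0.0001, -0.0011, -1.    ]]), 'wrist_force': array([-0.6123,  0.7121,  0.0187]), 'wrist_torque': array([0.0417, 0.0233, 0.0125]), 'finger_force': 0.0, 'finger_gap': 1.0030636095676129}
scene [0.5755 1.1018 0.5291] dict_keys(['frame', 'range_z', 'intrinsics', 'world_from_camera', 'shot'])
cleaner_mid [304. 255.] 0.61 [0.5016 0.3187]
block_mid [348. 286.] 0.51 [0.4053 0.3575]
block_mid [281. 263.] 0.5 [0.5512 0.2672]
cleaner_pad_top [302. 281.] 0.59 [0.5027 0.3154]
rack [290. 273.] 0.56 [0.528  0.2687]
side_tray [277. 229.] 0.86 [0.5594 0.0268]
seat [294. 188.] 0.87 [ 0.4964 -0.236 ]
gear_mid [225. 211.] 0.57 [ 0.725  -0.0792]
screw_dish [216. 250.] 0.92 [0.7228 0.1614]
side [ 0.2361 -1.0764  0.7254] dict_keys(['frame', 'range_z', 'intrinsics', 'world_from_camera', 'shot'])
oil_mid [244. 200.] 0.85 [0.5002 0.2121]
oil_mid [320. 216.] 0.64 [0.6666 0.0615]
block_mid [199. 202.] 0.58 [0.3866 0.3229]
block_mid [257. 204.] 0.5 [0.5451 0.2556]
block_mid [291. 197.] 0.45 [0.6526 0.2695]
oil_pad_top [244. 220.] 0.59 [0.4939 0.2021]
rack [247. 213.] 0.73 [0.515  0.2626]
side_tray [286. 251.] 0.96 [0.5633 0.0276]
side_tray [324. 217.] 0.2 [0.7211 0.1678]
seat [286. 314.] 0.89 [ 0.4788 -0.2554]
gear_mid [366. 262.] 0.5 [ 0.733  -0.0947]
screw_dish [324. 215.] 0.76 [0.7248 0.1812]
screw_dish [245. 214.] 0.69 [0.5086 0.2581]
```

View pics/scene1.png

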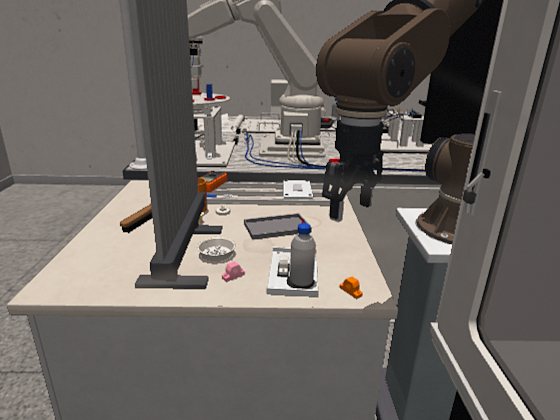

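View pics/side1.png

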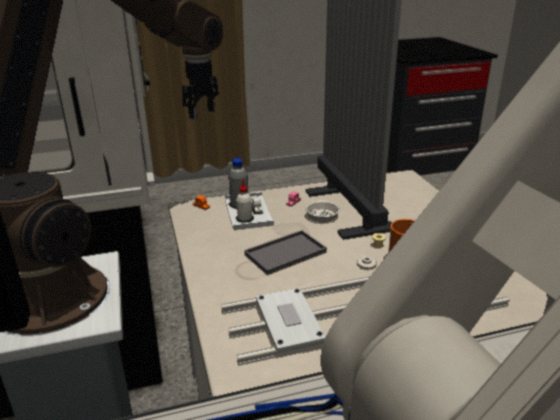

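Scene: the cleaner is at (304,255) and the silver block at (283,268), between pads. Look-alikes are the orange block (350,287) and the pink one (233,270). Side: the oil bottle is at (244,205) with the cleaner behind it at (238,183); the tray is at (286,251), the seat at (288,314), the gear at (367,262) and the dish at (322,212). The choice for the block is the silver one at scene (283,268), checked next in a close crop.

```bash
python3 - <<'E'
from h import *
np.set_printoptions(precision=4,suppress=True)
w=shot('wrist'); a=shot('scene'); s=shot('side')
T=w['world_from_camera'];print(T, w['intrinsics'][0,0], a['intrinsics'][0,0])
c1=cv2.resize(a['frame'][215:305,215:375],None,fx=3.5,fy=3.5,interpolation=cv2.INTER_CUBIC)
w2=cv2.resize(w['frame'],(420,315)); s2=cv2.resize(s['frame'][145:240,185:345],(378,224),interpolation=cv2.INTER_CUBIC)
im=np.zeros((560,800,3),np.uint8); im[:315,:560]=c1; im[:0]=0
im=np.zeros((560,800,3),np.uint8)
im[:315,:420]=w2; im[:224,421:799]=s2; im[330:330+224,:400]=cv2.resize(c1,(400,224))
cv2.imwrite('pics/mix1.png',im[:,:,::-1])
for n,p in [('scene',a),('side',s)]:
    C=cloud(p).reshape(-1,3)
    m=(np.abs(C[:,0]-.5)<.1)&(np.abs(C[:,1]-.27)<.14)&(C[:,2]>.03)
    B=C[m]
    for lo,hi in [(.05,.08),(.08,.12),(.12,.16)]:
        q=B[(B[:,2]>lo)&(B[:,2]<hi)]
        if len(q): print(n,lo,len(q),q.min(0),q.max(0),np.median(q,0))
    m=(C[:,2]>.045)&(C[:,0]>.6)&(C[:,0]<1.0)&(np.abs(C[:,1])<.5)
    if m.any(): print('tall',np.percentile(C[m],[1,50,99],axis=0))
E
```

```text
[[ 0.6943 -0.6893 -0.207   0.3812]
 [ 0.7197  0.6646  0.2009  0.4998]
 [-0.0009 -0.2885  0.9575  0.3744]
 [ 0.      0.      0.      1.    ]] 323.2143416283956 401.62998474560794
scene 0.05 280 [0.4767 0.3055 0.0501] [0.5321 0.3401 0.0799] [0.5065 0.3326 0.065 ]
scene 0.08 453 [0.4771 0.2196 0.0802] [0.5316 0.34   0.12  ] [0.5064 0.3297 0.1022]
scene 0.12 233 [0.4856 0.2222 0.12  ] [0.523  0.3306 0.151 ] [0.5046 0.3184 0.1365]
tall [[ 0.7755 -0.2882  0.053 ]
 [ 0.7949  0.2738  0.345 ]
 [ 0.8159  0.3907  0.5858]]
side 0.05 288 [0.4741 0.1937 0.05  ] [0.5276 0.3097 0.08  ] [0.4914 0.2135 0.0665]
side 0.08 336 [0.4736 0.2016 0.08  ] [0.5297 0.3181 0.1199] [0.4973 0.2842 0.1003]
side 0.12 148 [0.4835 0.215  0.12  ] [0.52   0.3209 0.155 ] [0.4998 0.2969 0.1362]
tall [[ 0.7736 -0.4851  0.0481]
 [ 0.7935  0.1127  0.3312]
 [ 0.8407  0.3773  0.5845]]
```

View pics/mix1.png

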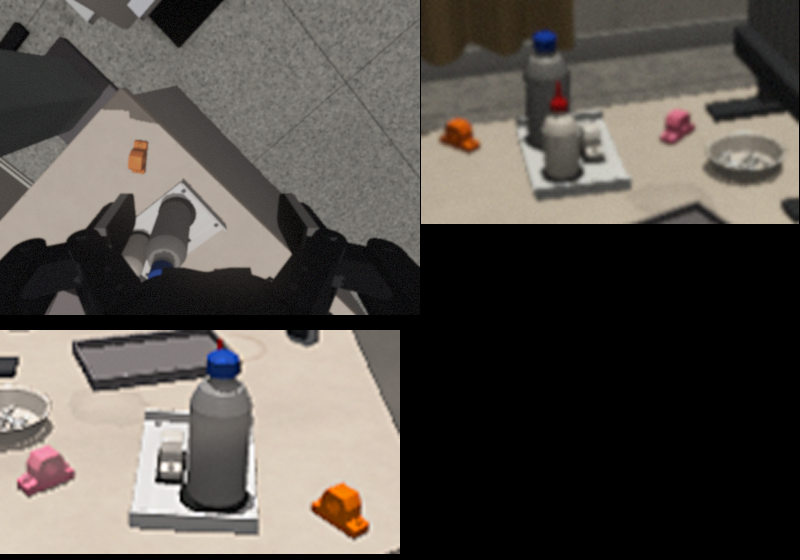

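Mix: the wrist view (upper left) shows the orange decoy. The close crops show the silver block standing between and behind the bottles in the rack, clear of the pink and orange look-alikes. Next I line up the gripper's closing axis with world x and look from above the rack.

>>> arm_command(linear=[[0,0,-1.2],[0,0,-1.2],[0,0,-1.2],[0,0,-1.2],[0,0,-1.2],[0,0,-1.2],[-4,1.5,0],[-4,1.5,0]], spin=[0.134,0.134,0.134,0.134,0.134,0.133,0,0])

```text
clock: 2.05
position: [0.464, 0.3694, 0.3035]
tcp_rot: [[-0.002, 1.0, 0.001], [1.0, 0.002, 0.0], [0.0, 0.001, -1.0]]
wrist_force: [0.8, -0.4, 0.5]
finger_gap: 1.004
finger_force: 0.0
```

>>> arm_command(linear=[[-4,1.5,0],[-4,1.5,0],[-4,1.5,0],[-4,0,0],[0,0,0],[0,0,0],[0,0,0],[0,0,0]], spin=[0,0,0,0,0,0,0,0])

```text
clock: 2.85
position: [0.5089, 0.2107, 0.3033]
tcp_rot: [[-0.001, 1.0, 0.0], [1.0, 0.001, 0.0], [0.0, 0.0, -1.0]]
wrist_force: [-0.3, 0.5, 0.3]
finger_gap: 1.004
finger_force: 0.0
```

```bash
python3 - <<'E'
from h import *
np.set_printoptions(precision=4,suppress=True)
w=shot('wrist','w2.png')
print(w['world_from_camera'][:3,3])
for t,z in [('oil_mid',.068),('cleaner_mid',.0805),('block_mid',.026),('oil_pad_top',.009),('cleaner_pad_top',.009),('rack',0),('side_tray',0)]:
    for d in spotter.place_of(t,w)[:3]:
        print(t,np.round(d['centre']),round(d['confidence'],2),at_z(w,*d['centre'],z)[:2])
E
```

```text
[0.5089 0.2833 0.4463]
oil_mid [263. 161.] 0.96 [0.4948 0.2199]
block_mid [399. 106.] 0.97 [0.6633 0.2816]
block_mid [182.  56.] 0.85 [0.3977 0.3384]
block_mid [306. 126.] 0.62 [0.5484 0.2575]
oil_pad_top [270. 154.] 0.58 [0.502  0.2185]
rack [280. 121.] 0.58 [0.5157 0.2623]
side_tray [308. 285.] 0.79 [0.5601 0.0137]
side_tray [424. 183.] 0.31 [0.7192 0.1774]
```

View pics/w2.png

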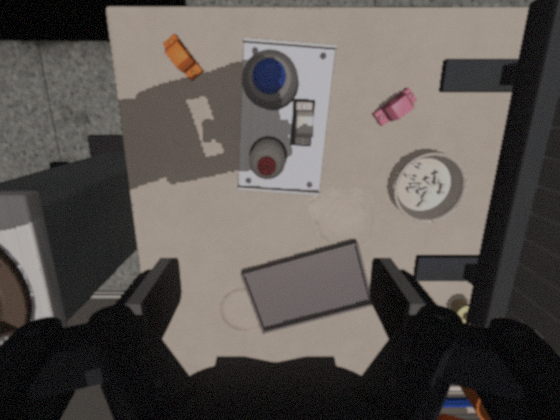

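Wrist view: the cleaner is at (269,80), the oil at (266,160), the silver block at (304,122), the pink decoy at (398,105) and the orange one at (182,57). The tray corners are about (243,268), (355,241), (372,306), (264,329).

```bash
cat >> h.py <<'E'
from scipy.optimize import least_squares
def circ(q,r):
    f=lambda c:np.hypot(q[:,0]-c[0],q[:,1]-c[1])-r
    s=least_squares(f,q[:,:2].mean(0),loss='soft_l1',f_scale=.001); return s.x,np.std(f(s.x))
E
python3 - <<'E'
from h import *
np.set_printoptions(precision=4,suppress=True)
w=shot('wrist'); 
for nm,c,z in [('tray',[(243,268),(355,241),(372,306),(264,329)],.016),('rack',[(244,41),(335,46),(321,191),(238,187)],.016)]:
    P=np.array([at_z(w,*k,z)[:2] for k in c]); e=[np.linalg.norm(P[i]-P[i-1]) for i in range(4)]
    print(nm,P.tolist(),P.mean(0),e,[np.degrees(np.arctan2(*(P[1]-P[0])[::-1])),np.degrees(np.arctan2(*(P[2]-P[3])[::-1])),np.degrees(np.arctan2(*(P[1]-P[2])[::-1])),np.degrees(np.arctan2(*(P[0]-P[3])[::-1]))])
a=shot('scene');s=shot('side')
Q=np.vstack([cloud(p).reshape(-1,3) for p in (a,s)]); W=cloud(w).reshape(-1,3)
for nm,C in [('as',Q),('w',W),('a',cloud(a).reshape(-1,3)),('s',cloud(s).reshape(-1,3))]:
  for t,c,r,lo,hi in [('oil',(.497,.218),.0215,.03,.085),('cleaner',(.503,.312),.028,.03,.115)]:
    q=C[(np.hypot(C[:,0]-c[0],C[:,1]-c[1])<r+.012)&(C[:,2]>lo)&(C[:,2]<hi)]
    if len(q)>20: print(nm,t,len(q),circ(q,r))
q=W[(abs(W[:,0]-.55)<.06)&(abs(W[:,1]-.257)<.06)&(W[:,2]>.034)&(W[:,2]<.048)&(W[:,0]>.532)]
print(len(q),q.min(0),q.max(0),q.mean(0)); print(cv2.minAreaRect(q[:,:2].astype(np.float32)*1000))
E
```

```text
tray [[0.461446280701754, 0.05028866540399213], [0.6243026715495783, 0.09384998465814504], [0.6583170572165146, -0.014640409684561595], [0.4915943500121153, -0.05685151779993847]] [0.5589 0.0182] [np.float64(0.11130105543126788), np.float64(0.16858170889850876), np.float64(0.113697599345523), np.float64(0.1719832513528334)] [np.float64(14.975076596860523), np.float64(14.207679383416377), np.float64(107.40748089887148), np.float64(105.71601802828982)]
rack [[0.4712009015939185, 0.3558265389260393], [0.5815034487424794, 0.35037271862491015], [0.5721236482510406, 0.16840842299082162], [0.45804662386100414, 0.17397996318165942]] [0.5207 0.2621] [np.float64(0.18232172699004126), np.float64(0.11043729471214656), np.float64(0.18220588778321398), np.float64(0.11421300080894069)] [np.float64(-2.830638301810219), np.float64(-2.7961132382255602), np.float64(87.04915882938117), np.float64(85.86258850353498)]
as oil 283 (array([0.4988, 0.2217]), np.float64(0.003889258019076351))
as cleaner 1226 (array([0.5038, 0.3082]), np.float64(0.0023106397122474314))
w oil 814 (array([0.498, 0.216]), np.float64(0.003807066249036122))
w cleaner 721 (array([0.5023, 0.3072]), np.float64(0.0015001823841058726))
a cleaner 852 (array([0.5041, 0.3082]), np.float64(0.0018829453938748709))
s oil 283 (array([0.4988, 0.2217]), np.float64(0.003889258019076351))
s cleaner 374 (array([0.5027, 0.3089]), np.float64(0.00300428459186754))
431 [0.5337 0.2446 0.034 ] [0.5541 0.2748 0.0455] [0.5437 0.2601 0.0419]
((543.8721923828125, 259.6772766113281), (30.42017936706543, 19.998451232910156), 89.14756774902344)
```

>>> arm_command(linear=[[0.6,-1,4],[0,0,4],[0,0,4],[0,0,3],[0,0,3],[0,0,2],[0,0,2],[0,0,0]], spin=[0,0,0,0,0,0,0,0])

```text
clock: 4.2
position: [0.4982, 0.2153, 0.0813]
tcp_rot: [[0.0, 1.0, -0.004], [1.0, -0.0, -0.001], [-0.001, -0.004, -1.0]]
wrist_force: [0.3, 0.3, 1.0]
finger_gap: 1.003
finger_force: 0.0
```

>>> arm_command(linear=[[0,0,1],[0,0,1],[0,0,0],[0,0,0],[0,0,0],[0,0,0],[0,0,0],[0,0,0]], spin=[0,0,0,0,0,0,0,0])

```text
clock: 5.0
position: [0.4992, 0.2157, 0.0635]
tcp_rot: [[0.0, 1.0, 0.0], [1.0, -0.0, 0.0], [0.0, 0.0, -1.0]]
wrist_force: [0.8, 0.3, 0.2]
finger_gap: 1.001
finger_force: 0.0
```

```bash
python3 - <<'E'
from h import *
np.set_printoptions(precision=4,suppress=True)
print(robot.get_state()['position'])
w=shot('wrist'); a=shot('scene');s=shot('side')
im=np.hstack([cv2.resize(w['frame'],(400,300)),cv2.resize(s['frame'][130:240,185:331],(400,300))])
cv2.imwrite('pics/mix3.png',im[:,:,::-1])
E
```

```text
[0.4992 0.2157 0.0635]
```

View pics/mix3.png

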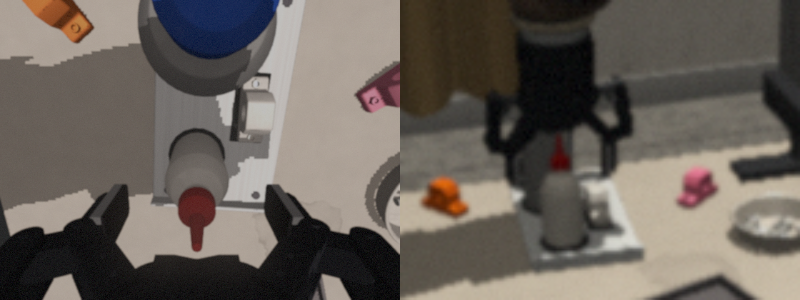

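The bottle's cap (wrist 197,205) sits midway between the fingers, so I close and lift.

>>> arm_command(linear=[[0,0,0],[0,0,0],[0,0,0],[0,0,0],[0,0,0],[0,0,0],[0,0,0],[0,0,0]], spin=[0,0,0,0,0,0,0,0], jaw=0.2, newtons=30)

```text
clock: 5.95
position: [0.4991, 0.2157, 0.0634]
tcp_rot: [[0.0, 1.0, 0.0], [1.0, -0.0, 0.0], [0.0, 0.0, -1.0]]
wrist_force: [0.3, -1.3, 4.2]
finger_gap: 0.493
finger_force: 30.4
```

>>> arm_command(linear=[[0,0,0],[0,0,0],[0,0,-0.5],[0,0,-1],[0,0,-1.5],[0,0,-1.5],[0,0,-1.5],[0,0,0]], spin=[0,0,0,0,0,0,0,0])

```text
clock: 6.75
position: [0.4998, 0.2159, 0.1254]
tcp_rot: [[-0.0, 1.0, 0.003], [1.0, 0.0, 0.001], [0.001, 0.003, -1.0]]
wrist_force: [0.0, -0.1, -1.2]
finger_gap: 0.493
finger_force: 30.7
```

>>> arm_command(linear=[[-1.6,0.9,0],[-3,1.6,0],[-3,1.7,0],[-3,1.7,0],[-3,1.7,0],[-3,1.6,0],[-2,1.1,0],[0,0,0]], spin=[0,0,0,0,0,0,0,0])

```text
clock: 7.55
position: [0.603, 0.0273, 0.1226]
tcp_rot: [[0.003, 1.0, 0.0], [1.0, -0.003, -0.0], [-0.0, 0.0, -1.0]]
wrist_force: [-0.0, -0.2, -1.5]
finger_gap: 0.492
finger_force: 30.7
```

>>> arm_command(linear=[[0,0,0],[0,0,0],[0,0,1.5],[0,0,1.5],[0,0,1.5],[0,0,1],[0,0,0],[0,0,0]], spin=[0,0,0,0,0,0,0,0])

```text
clock: 8.35
position: [0.6021, 0.0301, 0.0686]
tcp_rot: [[-0.001, 1.0, 0.0], [1.0, 0.001, 0.0], [0.0, 0.0, -1.0]]
wrist_force: [-0.6, 1.2, -0.9]
finger_gap: 0.495
finger_force: 30.7
```

```bash
python3 - <<'E'
from h import *
np.set_printoptions(precision=4,suppress=True)
print(robot.get_state()['position'])
w=shot('wrist'); s=shot('side')
im=np.hstack([cv2.resize(w['frame'],(400,300)),cv2.resize(s['frame'][160:280,225:385],(400,300))])
cv2.imwrite('pics/mix4.png',im[:,:,::-1])
E
```

```text
[0.6021 0.0301 0.0686]
```

View pics/mix4.png

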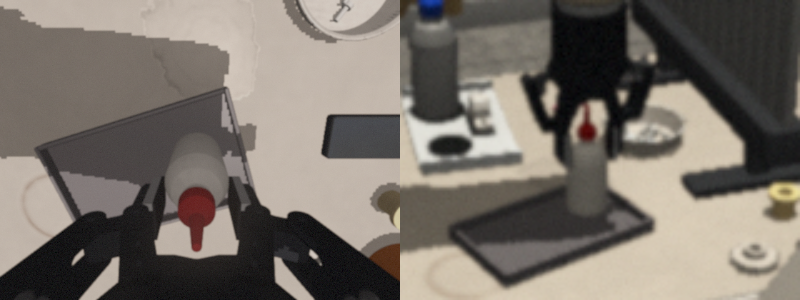

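The bottle hangs upright above the far half of the tray, clear of the walls, and the gear and dish are untouched. I lower it, release and retreat.

>>> arm_command(linear=[[0,0,0.4],[0,0,0.3],[0,0,0.2],[0,0,0.1],[0,0,0],[0,0,0],[0,0,0],[0,0,0]], spin=[0,0,0,0,0,0,0,0])

```text
clock: 9.25
position: [0.602, 0.0297, 0.0584]
tcp_rot: [[0.0, 1.0, -0.0], [1.0, -0.0, 0.0], [0.0, -0.0, -1.0]]
wrist_force: [-2.7, -0.4, 4.6]
finger_gap: 0.494
finger_force: 31.1
```

>>> arm_command(linear=[[0,0,0],[0,0,0],[0,0,0],[0,0,0],[0,0,0],[0,0,0],[0,0,0],[0,0,0]], spin=[0,0,0,0,0,0,0,0], jaw=0.72)

```text
clock: 10.05
position: [0.6021, 0.0297, 0.0583]
tcp_rot: [[-0.0, 1.0, 0.0], [1.0, 0.0, 0.0], [0.0, 0.0, -1.0]]
wrist_force: [0.1, 0.5, -0.1]
finger_gap: 0.719
finger_force: 0.0
```

>>> arm_command(linear=[[0,0,-1],[0,0,-2],[0,0,-3],[0,0,-4],[0,0,-4],[0,0,-4],[0,0,-1],[0,0,0]], spin=[0,0,0,0,0,0,0,0])

```text
clock: 10.85
position: [0.6024, 0.0297, 0.2504]
tcp_rot: [[-0.0, 1.0, 0.004], [1.0, 0.0, -0.0], [-0.0, 0.004, -1.0]]
wrist_force: [0.2, -0.4, -0.4]
finger_gap: 0.718
finger_force: 0.0
```

>>> arm_command(linear=[[3,-1,0],[4.2,-1.5,0],[4.2,-1.5,0],[4.2,-1.5,0],[4.2,-1.5,0],[4,-1.5,0],[3,-1.1,0],[1,-0.3,0]], spin=[0,0,0,0,0,0,0,0], jaw=1)

```text
clock: 11.65
position: [0.5013, 0.3099, 0.2466]
tcp_rot: [[-0.003, 1.0, -0.003], [1.0, 0.003, -0.001], [-0.001, -0.003, -1.0]]
wrist_force: [-0.6, -1.1, 0.0]
finger_gap: 1.001
finger_force: 0.0
```

>>> arm_command(linear=[[0,0,0],[0,0,2],[0,0,2],[0,0,1],[0,0,0],[0,0,0],[0,0,0],[0,0,0]], spin=[0,0,0,0,0,0,0,0])

```text
clock: 12.45
position: [0.5034, 0.3077, 0.1991]
tcp_rot: [[0.0, 1.0, 0.001], [1.0, -0.0, 0.001], [0.001, 0.001, -1.0]]
wrist_force: [0.0, -0.5, -0.2]
finger_gap: 1.001
finger_force: 0.0
```

```bash
python3 - <<'E'
from h import *
np.set_printoptions(precision=4,suppress=True)
print(robot.get_state()['position'])
w=shot('wrist'); s=shot('side'); a=shot('scene')
for p in (s,a):
  C=cloud(p).reshape(-1,3)
  for t,c,r,lo,hi in [('oil',(.602,.03),.0215,.02,.075),('cleaner',(.503,.308),.028,.03,.12)]:
    q=C[(np.hypot(C[:,0]-c[0],C[:,1]-c[1])<r+.012)&(C[:,2]>lo)&(C[:,2]<hi)]
    if len(q)>20: print(t,len(q),circ(q,r))
    for d in spotter.place_of(t+'_mid',p)[:2]: print(d['confidence'],at_z(p,*d['centre'],.063 if t=='oil' else .0805))
im=np.hstack([cv2.resize(w['frame'],(400,300)),cv2.resize(s['frame'][130:280,200:400],(400,300))])
cv2.imwrite('pics/mix5.png',im[:,:,::-1])
E
```

```text
[0.5034 0.3077 0.1991]
oil 337 (array([0.6016, 0.0355]), np.float64(0.002728863054901333))
0.6 [0.6013 0.0234 0.063 ]
cleaner 555 (array([0.5027, 0.3091]), np.float64(0.0032633261024344403))
0.75 [0.501  0.3005 0.0805]
oil 276 (array([0.6029, 0.0345]), np.float64(0.002938947675364401))
0.75 [0.5997 0.0262 0.063 ]
0.19 [0.5035 0.2911 0.063 ]
cleaner 922 (array([0.5041, 0.3082]), np.float64(0.002665509793013037))
0.68 [0.5067 0.3153 0.0805]
```

View pics/mix5.png

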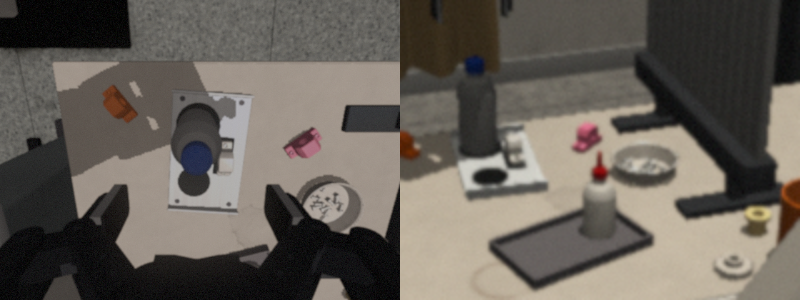

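The oil bottle stands upright in the tray, and the cleaner is centred between the fingers.

>>> arm_command(linear=[[0,0,2],[0,0,2.5],[0,0,2.5],[0,0,2],[0,0,1.5],[0,0,0.6],[0,0,0],[0,0,0]], spin=[0,0,0,0,0,0,0,0])

```text
clock: 13.6
position: [0.5034, 0.3078, 0.088]
tcp_rot: [[-0.0, 1.0, 0.001], [1.0, 0.0, 0.0], [0.0, 0.001, -1.0]]
wrist_force: [-0.1, -0.1, -0.3]
finger_gap: 1.0
finger_force: 0.0
```

>>> arm_command(linear=[[0,0,0],[0,0,0],[0,0,0],[0,0,0],[0,0,0],[0,0,0],[0,0,0],[0,0,0]], spin=[0,0,0,0,0,0,0,0], jaw=0.4, newtons=40)

```text
clock: 14.4
position: [0.5034, 0.3078, 0.0882]
tcp_rot: [[0.0, 1.0, 0.001], [1.0, -0.0, 0.001], [0.001, 0.001, -1.0]]
wrist_force: [-0.6, -1.2, 4.9]
finger_gap: 0.652
finger_force: 42.0
```

>>> arm_command(linear=[[0,0,0],[0,0,-0.5],[0,0,-1],[0,0,-1.5],[0,0,-2],[0,0,-2],[0,0,-1],[0,0,0]], spin=[0,0,0,0,0,0,0,0])

```text
clock: 15.2
position: [0.5035, 0.3079, 0.1689]
tcp_rot: [[-0.0, 1.0, 0.002], [1.0, 0.0, 0.001], [0.001, 0.002, -1.0]]
wrist_force: [-0.1, 0.3, -3.0]
finger_gap: 0.644
finger_force: 42.7
```

>>> arm_command(linear=[[-2,0.1,0],[-4,0.2,0],[-4.5,0.2,0],[-5,0.2,0],[-5,0.2,0],[-4.5,0.2,0],[-3.5,0.1,0],[-1.5,0,0]], spin=[0,0,0,0,0,0,0,0])

```text
clock: 16.0
position: [0.5148, 0.0051, 0.1666]
tcp_rot: [[0.003, 1.0, -0.001], [1.0, -0.003, -0.0], [-0.0, -0.001, -1.0]]
wrist_force: [1.5, 0.4, -3.0]
finger_gap: 0.649
finger_force: 42.7
```

>>> arm_command(linear=[[0,0,0],[0,0,0],[0,0,1.5],[0,0,2],[0,0,2],[0,0,1.5],[0,0,0.5],[0,0,0]], spin=[0,0,0,0,0,0,0,0])

```text
clock: 16.8
position: [0.5149, 0.0088, 0.0918]
tcp_rot: [[-0.001, 1.0, -0.001], [1.0, 0.001, 0.0], [0.0, -0.001, -1.0]]
wrist_force: [-0.4, -1.1, -2.7]
finger_gap: 0.645
finger_force: 42.9
```

```bash
python3 - <<'E'
from h import *
np.set_printoptions(precision=4,suppress=True)
print(robot.get_state()['position'])
w=shot('wrist'); s=shot('side')
im=np.hstack([cv2.resize(w['frame'],(400,300)),cv2.resize(s['frame'][160:280,225:385],(400,300))])
cv2.imwrite('pics/mix6.png',im[:,:,::-1])
E
```

```text
[0.5149 0.0088 0.0918]
```

View pics/mix6.png

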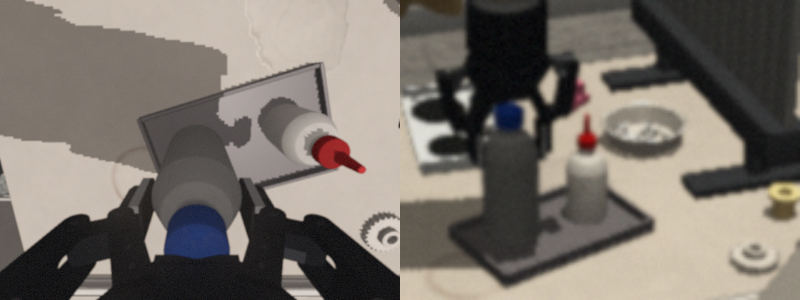

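The cleaner hangs upright over the near half of the tray, with a free gap to the oil bottle. I lower it, release and retreat.

>>> arm_command(linear=[[0,0,0.4],[0,0,0.2],[0,0,0.15],[0,0,0.1],[0,0,0],[0,0,0],[0,0,0],[0,0,0]], spin=[0,0,0,0,0,0,0,0])

```text
clock: 17.7
position: [0.5151, 0.0078, 0.0839]
tcp_rot: [[0.0, 1.0, 0.0], [1.0, -0.0, 0.0], [0.0, 0.0, -1.0]]
wrist_force: [0.5, 0.3, -1.8]
finger_gap: 0.648
finger_force: 42.9
```

>>> arm_command(linear=[[0,0,0],[0,0,0],[0,0,0],[0,0,0],[0,0,0],[0,0,0],[0,0,0],[0,0,0]], spin=[0,0,0,0,0,0,0,0], jaw=0.85)

```text
clock: 18.5
position: [0.5151, 0.0078, 0.0838]
tcp_rot: [[0.0, 1.0, 0.0], [1.0, -0.0, 0.0], [0.0, 0.0, -1.0]]
wrist_force: [-0.1, 0.6, -0.2]
finger_gap: 0.851
finger_force: 0.0
```

>>> arm_command(linear=[[0,0,-1],[0,0,-2],[0,0,-3],[0,0,-3],[0,0,-3],[0,0,-2],[0,0,-1],[0,0,0]], spin=[0,0,0,0,0,0,0,0])

```text
clock: 19.3
position: [0.5153, 0.0077, 0.2351]
tcp_rot: [[-0.0, 1.0, 0.002], [1.0, 0.0, -0.0], [-0.0, 0.002, -1.0]]
wrist_force: [0.5, 0.9, -0.4]
finger_gap: 0.849
finger_force: 0.0
```

>>> arm_command(linear=[[2,0.3,0],[3,0.4,0],[3.5,0.5,0],[3.5,0.5,0],[3,0.4,0],[2.5,0.4,0],[1.5,0.3,0],[0,0,0]], spin=[0,0,0,0,0,0,0,0], jaw=1)

```text
clock: 20.1
position: [0.5429, 0.1989, 0.2327]
tcp_rot: [[-0.002, 1.0, -0.001], [1.0, 0.002, -0.0], [-0.0, -0.001, -1.0]]
wrist_force: [-0.1, -0.9, -0.2]
finger_gap: 0.999
finger_force: 0.0
```

>>> arm_command(linear=[[0,0,0],[0,0,0],[0,0,0],[0,0,0],[0,0,0],[0,0,0],[0,0,0],[0,0,0]], spin=[0,0,0,0,0,0,0,0])

```text
clock: 20.9
position: [0.5431, 0.1978, 0.2338]
tcp_rot: [[0.0, 1.0, 0.0], [1.0, -0.0, 0.0], [0.0, 0.0, -1.0]]
wrist_force: [-0.6, 0.8, -0.3]
finger_gap: 1.001
finger_force: 0.0
```

```bash
python3 - <<'E'
from h import *
np.set_printoptions(precision=4,suppress=True)
print(robot.get_state()['position'])
w=shot('wrist','w7.png');s=shot('side');a=shot('scene')
for t,z in [('block_mid',.026),('oil_pad_top',.009),('cleaner_pad_top',.009),('rack',0)]:
    for d in spotter.place_of(t,w)[:3]:
        print(t,np.round(d['centre']),round(d['confidence'],2),at_z(w,*d['centre'],z)[:2])
P=cloud(w);W=P.reshape(-1,3)
print('table z',np.nanmedian(W[(W[:,0]>.6)&(W[:,1]>.25)][:,2]), 'plate z',np.nanmedian(W[(abs(W[:,0]-.56)<.01)&(abs(W[:,1]-.2)<.02)][:,2]))
for lo,hi in [(.012,.025),(.034,.048)]:
  q=W[(abs(W[:,0]-.543)<.03)&(abs(W[:,1]-.26)<.045)&(W[:,2]>lo)&(W[:,2]<hi)]
  print(len(q),q.min(0),q.max(0)); print(cv2.minAreaRect(q[:,:2].astype(np.float32)*1000))
# dark pads
g=w['frame'].max(2)
m=((g<60)&(np.nan_to_num(P[:,:,2])<.02)&(abs(P[:,:,0]-.5)<.06)&(abs(P[:,:,1]-.262)<.1)).astype(np.uint8)
n,l,st,ce=cv2.connectedComponentsWithStats(m)
for i in range(1,n):
    if st[i,4]>300:
        el=cv2.fitEllipse(max(cv2.findContours((l==i).astype(np.uint8),0,1)[0],key=len)); print(st[i],el,at_z(w,*el[0],.009))
for p in (s,a):
  C=cloud(p).reshape(-1,3)
  for t,c,r,lo,hi in [('oil',(.602,.033),.0215,.02,.075),('cleaner',(.515,.008),.028,.03,.12)]:
    q=C[(np.hypot(C[:,0]-c[0],C[:,1]-c[1])<r+.012)&(C[:,2]>lo)&(C[:,2]<hi)]
    if len(q)>20: print(t,len(q),circ(q,r))
E
```

```text
[0.5431 0.1978 0.2338]
block_mid [128.  34.] 0.76 [0.3989 0.3368]
block_mid [389.  96.] 0.63 [0.6605 0.2791]
block_mid [278. 116.] 0.62 [0.5459 0.2582]
oil_pad_top [235. 153.] 0.91 [0.4977 0.2174]
cleaner_pad_top [240.  65.] 0.77 [0.5059 0.3102]
table z 0.0008907489519401623 plate z 0.32130913110408676
368 [0.5227 0.233  0.012 ] [0.5544 0.304  0.025 ]
((542.5171508789062, 268.27337646484375), (29.667396545410156, 72.34869384765625), 11.174586296081543)
619 [0.5346 0.2439 0.0343] [0.554  0.2746 0.0459]
((544.3184204101562, 259.3047790527344), (30.786495208740234, 19.23232078552246), 89.67583465576172)
[ 210   34   67  107 3190] ((242.67385864257812, 77.92140197753906), (53.604434967041016, 109.62667083740234), 168.05923461914062) [0.5084 0.2974 0.009 ]
[ 215  130   44   45 1516] ((236.56646728515625, 152.22727966308594), (42.34680938720703, 43.90151596069336), 136.63682556152344) [0.4992 0.2183 0.009 ]
oil 340 (array([0.6019, 0.0352]), np.float64(0.002604789486440725))
cleaner 785 (array([0.5146, 0.0091]), np.float64(0.003766754278972113))
oil 276 (array([0.6028, 0.0344]), np.float64(0.002837123900132625))
cleaner 550 (array([0.5157, 0.0081]), np.float64(0.004099494255729316))
```

View pics/w7.png

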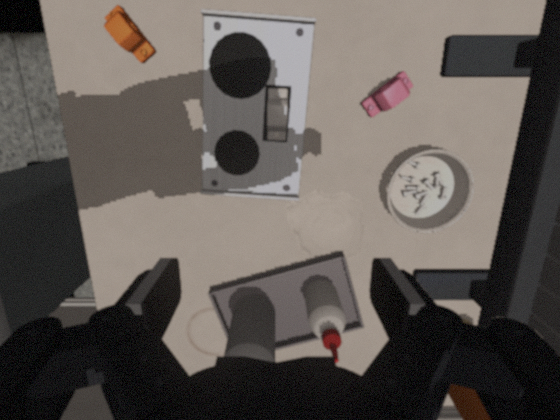

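The wrist view shows the empty pads at about (240,65) and (237,153), and the silver block at (278,114). Both bottles stand in the tray. I go down to the block.

>>> arm_command(linear=[[2,0,0],[2.5,0.1,0],[1.7,0,0],[0,0,2],[0,0,4],[0,0,4],[0,0,3],[0,0,2]], spin=[0,0,0,0.055,0,0,0,0], jaw=0.75)

```text
clock: 22.05
position: [0.5433, 0.2597, 0.0815]
tcp_rot: [[0.055, 0.999, -0.002], [0.999, -0.055, -0.001], [-0.001, -0.002, -1.0]]
wrist_force: [-0.2, -0.2, 1.0]
finger_gap: 0.752
finger_force: 0.0
```

>>> arm_command(linear=[[0,0,1.5],[0,0,1],[0,0,0],[0,0,0],[0,0,0],[0,0,0],[0,0,0],[0,0,0]], spin=[0,0,0,0,0,0,0,0])

```text
clock: 22.85
position: [0.5442, 0.2598, 0.0592]
tcp_rot: [[0.055, 0.998, 0.001], [0.998, -0.055, 0.0], [0.0, 0.001, -1.0]]
wrist_force: [0.5, 0.3, -0.0]
finger_gap: 0.75
finger_force: 0.0
```

```bash
python3 - <<'E'
from h import *
np.set_printoptions(precision=4,suppress=True)
s=robot.get_state();print(s['position'],s['tcp_rot'])
w=shot('wrist','w8.png')
for d in spotter.place_of('block_mid',w)[:3]:
        print(np.round(d['centre']),round(d['confidence'],2),at_z(w,*d['centre'],.026)[:2])
E
```

```text
[0.5442 0.2598 0.0592] [[ 0.055   0.9985  0.0006]
 [ 0.9985 -0.055   0.0002]
 [ 0.0002  0.0006 -1.    ]]
[279. 234.] 0.82 [0.5464 0.2594]
[477. 184.] 0.65 [0.6589 0.2834]
```

View pics/w8.png

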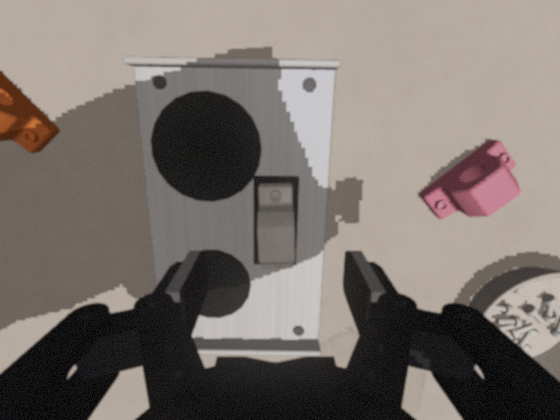

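The block (276,222) is centred and aligned between the fingers. I descend, grip and lift.

>>> arm_command(linear=[[0,0,1.5],[0,0,1.5],[0,0,1],[0,0,0.6],[0,0,0],[0,0,0],[0,0,0],[0,0,0]], spin=[0,0,0,0,0,0,0,0])

```text
clock: 23.75
position: [0.5443, 0.2599, 0.0133]
tcp_rot: [[0.055, 0.998, 0.001], [0.998, -0.055, 0.0], [0.0, 0.001, -1.0]]
wrist_force: [-0.7, 0.2, 0.3]
finger_gap: 0.752
finger_force: 0.0
```

>>> arm_command(linear=[[0,0,0],[0,0,0],[0,0,0],[0,0,0],[0,0,0],[0,0,0],[0,0,0],[0,0,0]], spin=[0,0,0,0,0,0,0,0], jaw=0.05, newtons=50)

```text
clock: 24.55
position: [0.5442, 0.2598, 0.013]
tcp_rot: [[0.055, 0.998, 0.0], [0.998, -0.055, 0.0], [0.0, 0.0, -1.0]]
wrist_force: [-1.6, -1.6, 5.5]
finger_gap: 0.222
finger_force: 49.4
```

>>> arm_command(linear=[[0,0,0],[0,0,0],[0,0,-1],[0,0,-1.5],[0,0,-1.5],[0,0,-1.5],[0,0,-0.5],[0,0,0]], spin=[0,0,0,0,0,0,0,0])

```text
clock: 25.35
position: [0.5445, 0.2599, 0.0741]
tcp_rot: [[0.055, 0.998, 0.002], [0.998, -0.055, 0.001], [0.001, 0.002, -1.0]]
wrist_force: [-0.3, -0.9, -1.6]
finger_gap: 0.228
finger_force: 49.0
```

>>> arm_command(linear=[[0,0,-2],[0,0,-4],[0,0,-4],[0,0,-3],[-1.5,-0.1,0],[-3,-0.1,0],[-4,-0.2,0],[-4,-0.2,0]], spin=[0,0,0,0,0,0,0,0])

```text
clock: 26.15
position: [0.5301, 0.1337, 0.2013]
tcp_rot: [[0.054, 0.999, -0.002], [0.999, -0.054, -0.0], [-0.0, -0.002, -1.0]]
wrist_force: [0.5, -0.0, -0.2]
finger_gap: 0.223
finger_force: 49.1
```

>>> arm_command(linear=[[-4.5,-0.2,0],[-4.5,-0.2,0],[-4.5,-0.2,0],[-4.5,-0.2,0],[-4.5,-0.2,0],[-4.5,-0.2,0],[-4.5,-0.2,0],[-4.5,-0.2,0]], spin=[0,0,0,0,0,0,0,0])

```text
clock: 26.95
position: [0.4941, -0.2252, 0.2014]
tcp_rot: [[0.055, 0.998, -0.002], [0.998, -0.055, 0.001], [0.001, -0.002, -1.0]]
wrist_force: [0.4, 0.7, -1.6]
finger_gap: 0.223
finger_force: 49.1
```

>>> arm_command(linear=[[-4,-0.2,0],[-2.5,-0.2,0],[-1.2,0,0],[0,0,0],[0,0,0],[0,0,0],[0,0,0],[0,0,0]], spin=[0,0,0,0,0,0,0,0])

```text
clock: 27.75
position: [0.4875, -0.2992, 0.2029]
tcp_rot: [[0.054, 0.999, 0.0], [0.999, -0.054, -0.0], [0.0, 0.0, -1.0]]
wrist_force: [-0.1, -0.9, -2.1]
finger_gap: 0.226
finger_force: 49.1
```

```bash
python3 - <<'E'
from h import *
np.set_printoptions(precision=4,suppress=True)
s=robot.get_state();print(s['position'],s['tcp_rot'],s['finger_gap'])
w=shot('wrist','w9.png')
for n in ['wrist','side','scene']:
  p=shot(n)
  for d in spotter.place_of('seat',p)[:2]:
    print(n,np.round(d['centre']),round(d['confidence'],2),at_z(p,*d['centre'],.034)[:2])
E
```

```text
[ 0.4875 -0.2992  0.2029] [[ 0.0539  0.9985  0.0002]
 [ 0.9985 -0.0539 -0.    ]
 [ 0.      0.0002 -1.    ]] 0.22612790062617005
wrist [268. 136.] 0.8 [ 0.4833 -0.2556]
side [289. 314.] 0.97 [ 0.485  -0.2583]
scene [296. 186.] 0.68 [ 0.4915 -0.2569]
```

View pics/w9.png

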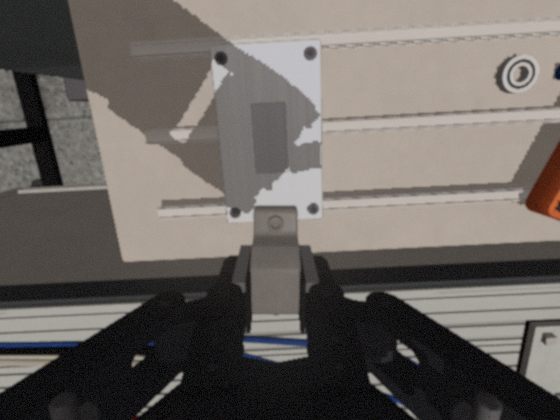

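Wrist view: the seat (corners about (252,103), (286,101), (288,172), (254,174)) lies in the middle of the base plate, whose screws are at (220,57), (310,53), (313,208), (235,212). The block is held straight between the pads.

```bash
python3 - <<'E'
from h import *
np.set_printoptions(precision=4,suppress=True)
w=shot('wrist'); f=w['frame']
def rep(nm,c,z):
    P=np.array([at_z(w,*k,z)[:2] for k in c]); a=lambda d:np.degrees(np.arctan2(d[1],d[0]))
    print(nm,P.mean(0),[round(np.linalg.norm(P[i]-P[i-1]),4) for i in range(4)],a(P[1]-P[0]),a(P[2]-P[3]),a(P[1]-P[2])-90,a(P[0]-P[3])-90)
rep('screws',[(220,57),(310,53),(313,208),(235,212)],.0335)
rep('seat',[(252,103),(286,101),(288,172),(254,174)],.034)
C=cloud(w);W=C.reshape(-1,3)
q=W[(W[:,2]>.215)&(W[:,2]<.24)&(abs(W[:,0]-.4875)<.009)&(abs(W[:,1]+.3)<.04)]
print('top',len(q),q.min(0),q.max(0))
q=W[(W[:,2]>.19)&(W[:,2]<.24)&(abs(W[:,0]-.4875)<.02)&(abs(W[:,1]+.3)<.05)]
print('all',len(q),q.min(0),q.max(0), np.percentile(q[:,2],[5,50,95]))
im=np.hstack([cv2.resize(f[85:190,235:305],(400,600),interpolation=cv2.INTER_CUBIC),cv2.resize(f[195:330,220:330],(400,491),interpolation=cv2.INTER_CUBIC)[:600] if 0 else cv2.copyMakeBorder(cv2.resize(f[195:330,220:330],(400,491)),0,109,0,0,0)])
cv2.imwrite('pics/z9.png',im[:,:,::-1])
E
```

```text
screws [ 0.4844 -0.2575] [np.float64(0.1455), np.float64(0.08), np.float64(0.1445), np.float64(0.0795)] -0.7982010932878676 -0.024561678512495355 -0.12707920381124893 0.07627613355964513
seat [ 0.4847 -0.2583] [np.float64(0.0667), np.float64(0.0314), np.float64(0.0665), np.float64(0.0334)] 0.08634902350072887 0.30354538612390786 -0.8744297400100152 -2.6194235754759063
top 3421 [ 0.4785 -0.3134  0.215 ] [ 0.4965 -0.2824  0.2393]
all 6736 [ 0.4676 -0.3243  0.2015] [ 0.5075 -0.2714  0.24  ] [0.2089 0.2292 0.2361]
```

View pics/z9.png

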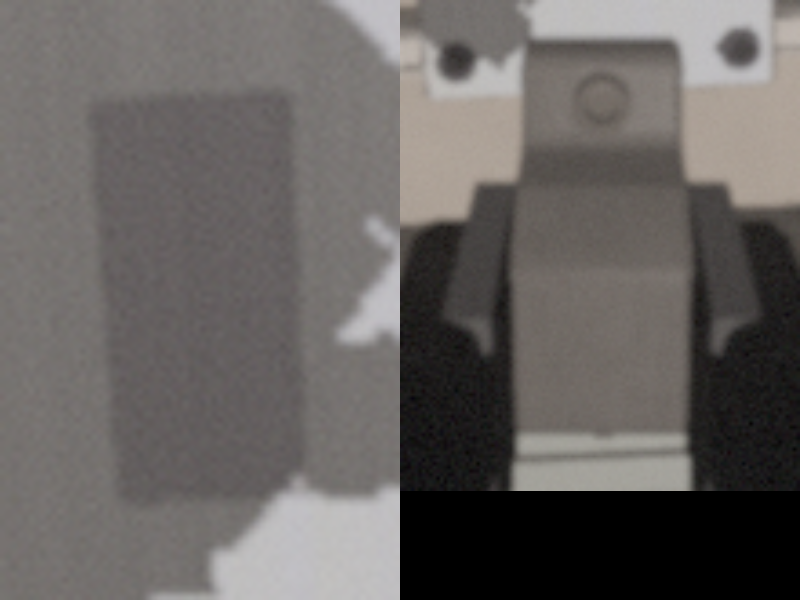

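>>> arm_command(linear=[[0,0,0],[1,-0.1,0],[2,0,0],[1.1,0,2],[0,0,3],[0,0,4],[0,0,3.5],[0,0,2]], spin=[-0.05,0,0,0,0,0,0,0])

```text
clock: 28.95
position: [0.4856, -0.2568, 0.0557]
tcp_rot: [[0.006, 1.0, -0.002], [1.0, -0.006, 0.002], [0.002, -0.002, -1.0]]
wrist_force: [0.5, 0.2, -0.3]
finger_gap: 0.225
finger_force: 49.1
```

>>> arm_command(linear=[[0,0,0.4],[0,0,0],[0,0,0],[0,0,0],[0,0,0],[0,0,0],[0,0,0],[0,0,0]], spin=[0,0,0,0,0,0,0,0])

```text
clock: 29.75
position: [0.4864, -0.259, 0.0539]
tcp_rot: [[0.005, 1.0, 0.0], [1.0, -0.005, -0.0], [-0.0, 0.0, -1.0]]
wrist_force: [1.2, -0.0, -1.4]
finger_gap: 0.231
finger_force: 49.1
```

```bash
python3 - <<'E'
from h import *
np.set_printoptions(precision=4,suppress=True)
s=robot.get_state();print(s['position'],s['tcp_rot'],s['finger_gap'])
w=shot('wrist'); p=shot('side')
im=np.hstack([cv2.resize(w['frame'][100:400,100:460],(480,400)),cv2.resize(p['frame'][260:360,240:320],(320,400),interpolation=cv2.INTER_CUBIC)])
cv2.imwrite('pics/mix10.png',im[:,:,::-1])
np.save('w10.npy',w['world_from_camera'])
E
```

```text
[ 0.4864 -0.259   0.0539] [[ 0.0051  1.      0.0002]
 [ 1.     -0.0051 -0.    ]
 [-0.      0.0002 -1.    ]] 0.23089946653628815
```

View pics/mix10.png

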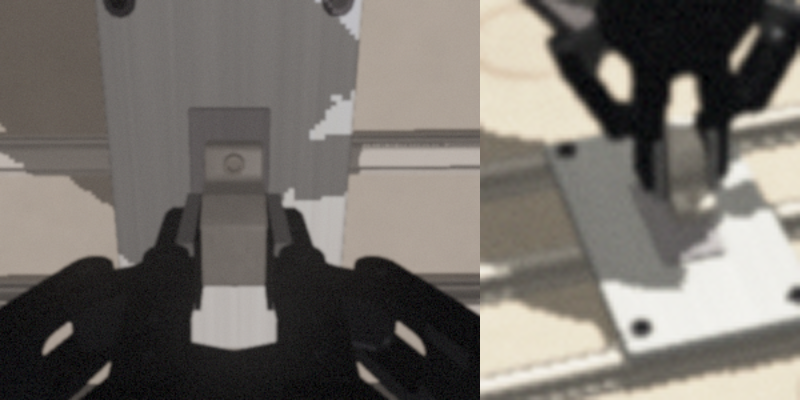

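```bash
python3 - <<'E'
from h import *
np.set_printoptions(precision=4,suppress=True)
w=shot('wrist'); U=lambda c,r:(100+c*.75,100+r*.75)
print(w['world_from_camera'][:3,3])
for nm,c,z in [('seat edge',[(189,108),(270,108)],.034),('seat mid',[(189,140),(270,140)],.034),('plate',[(107,100),(355,100)],.03),('screws',[(119,3),(336,2)],.0335)]:
    P=np.array([at_z(w,*U(*k),z)[:2] for k in c]);print(nm,P.ravel(),P.mean(0))
f=w['frame'].astype(int).sum(2)
for r in (190,196,202,215): 
    g=np.diff(cv2.GaussianBlur(f.astype(np.float32),(5,5),0)[r]); i=np.argsort(-abs(g[220:330]))[:14]+220; print(r,sorted(i.tolist()))
C=cloud(w);W=C.reshape(-1,3)
for lo,hi in [(.055,.07),(.075,.09)]:
    q=W[(W[:,2]>lo)&(W[:,2]<hi)&(abs(W[:,0]-.486)<.011)&(abs(W[:,1]+.256)<.04)]; print(len(q),q.min(0),q.max(0),q.mean(0))
E
```

```text
[ 0.4869 -0.1864  0.1969]
seat edge [ 0.4694 -0.2241  0.5008 -0.2243] [ 0.4851 -0.2242]
seat mid [ 0.469  -0.2371  0.501  -0.2372] [ 0.485  -0.2372]
plate [ 0.4367 -0.2217  0.5346 -0.2221] [ 0.4856 -0.2219]
screws [ 0.4453 -0.1852  0.5239 -0.1852] [ 0.4846 -0.1852]
190 [236, 238, 239, 240, 241, 242, 254, 300, 301, 302, 303, 304, 324, 325]
196 [238, 239, 240, 241, 242, 257, 258, 300, 301, 302, 303, 304, 325, 326]
202 [228, 232, 238, 239, 240, 241, 242, 300, 301, 302, 303, 315, 328, 329]
215 [240, 241, 242, 252, 253, 254, 278, 279, 294, 295, 296, 297, 301, 302]
1561 [ 0.475  -0.2836  0.055 ] [ 0.497  -0.2308  0.07  ] [ 0.4863 -0.2377  0.0622]
3457 [ 0.475  -0.2718  0.075 ] [ 0.4969 -0.242   0.09  ] [ 0.4862 -0.2539  0.0829]
```

The block is about 1.2 mm off in x; y and yaw agree. I correct, lower, then release.

>>> arm_command(linear=[[0,-0.12,0.4],[0,0,0.4],[0,0,0.4],[0,0,0.2],[0,0,0.15],[0,0,0],[0,0,0],[0,0,0]], spin=[0,0,0,0,0,0,0,0])

```text
clock: 30.7
position: [0.4853, -0.2589, 0.0383]
tcp_rot: [[0.005, 1.0, 0.0], [1.0, -0.005, -0.0], [-0.0, 0.0, -1.0]]
wrist_force: [-0.5, -0.9, -1.8]
finger_gap: 0.223
finger_force: 49.1
```

>>> arm_command(linear=[[0,0,0.05],[0,0,0.05],[0,0,0],[0,0,0],[0,0,0],[0,0,0],[0,0,0],[0,0,0]], spin=[0,0,0,0,0,0,0,0])

```text
clock: 31.5
position: [0.4853, -0.259, 0.038]
tcp_rot: [[0.005, 1.0, 0.001], [1.0, -0.005, -0.0], [-0.0, 0.001, -1.0]]
wrist_force: [-2.2, 1.4, 9.2]
finger_gap: 0.223
finger_force: 50.5
```

>>> arm_command(linear=[[0,0,0],[0,0,0],[0,0,0],[0,0,0],[0,0,0],[0,0,0],[0,0,0],[0,0,0]], spin=[0,0,0,0,0,0,0,0], jaw=0.6)

```text
clock: 32.3
position: [0.4853, -0.2589, 0.0373]
tcp_rot: [[0.005, 1.0, 0.0], [1.0, -0.005, 0.0], [0.0, 0.0, -1.0]]
wrist_force: [1.0, 0.2, 0.1]
finger_gap: 0.601
finger_force: 0.0
```

>>> arm_command(linear=[[0,0,-1],[0,0,-2],[0,0,-3],[0,0,-3],[-1,0,-3],[-2,0,-3],[-1,0,-2],[0,0,0]], spin=[0,0,0,0,0,0,0,0])

```text
clock: 33.1
position: [0.4857, -0.3005, 0.2107]
tcp_rot: [[0.006, 1.0, 0.004], [1.0, -0.006, -0.004], [-0.003, 0.004, -1.0]]
wrist_force: [0.2, 0.2, 1.0]
finger_gap: 0.596
finger_force: 0.0
```

```bash
python3 - <<'E'
from h import *
np.set_printoptions(precision=4,suppress=True)
print(robot.get_state()['position'])
w=shot('wrist'); s=shot('side');a=shot('scene')
im=np.hstack([cv2.resize(w['frame'][0:240,140:400],(433,400)),cv2.resize(s['frame'][260:360,240:330],(360,400),interpolation=cv2.INTER_CUBIC)])
cv2.imwrite('pics/mix11.png',im[:,:,::-1])
W=cloud(w).reshape(-1,3)
for lo,hi in [(.037,.05),(.06,.075)]:
    q=W[(W[:,2]>lo)&(W[:,2]<hi)&(abs(W[:,0]-.486)<.02)&(abs(W[:,1]+.256)<.04)]; print(len(q),q.min(0),q.max(0),cv2.minAreaRect(q[:,:2].astype(np.float32)*1000))
for p in (s,a):
  C=cloud(p).reshape(-1,3)
  for t,c,r,lo,hi in [('oil',(.602,.033),.0215,.02,.075),('cleaner',(.515,.008),.028,.03,.12)]:
    q=C[(np.hypot(C[:,0]-c[0],C[:,1]-c[1])<r+.012)&(C[:,2]>lo)&(C[:,2]<hi)]
    if len(q)>20: print(t,len(q),circ(q,r))
E
```

```text
[ 0.4857 -0.3005  0.2107]
425 [ 0.4747 -0.2859  0.0421] [ 0.4941 -0.2325  0.05  ] ((484.5520324707031, -259.19927978515625), (53.42878723144531, 19.362104415893555), 89.66603088378906)
778 [ 0.4746 -0.2742  0.06  ] [ 0.4944 -0.2432  0.0713] ((484.52593994140625, -258.7369079589844), (19.832992553710938, 30.988962173461914), 0.031887657940387726)
oil 318 (array([0.6018, 0.035 ]), np.float64(0.0025568929280556096))
cleaner 406 (array([0.5144, 0.0088]), np.float64(0.0034774100157877277))
oil 274 (array([0.6029, 0.0343]), np.float64(0.0028918933617544064))
cleaner 557 (array([0.5158, 0.0079]), np.float64(0.003982306597079253))
```

View pics/mix11.png

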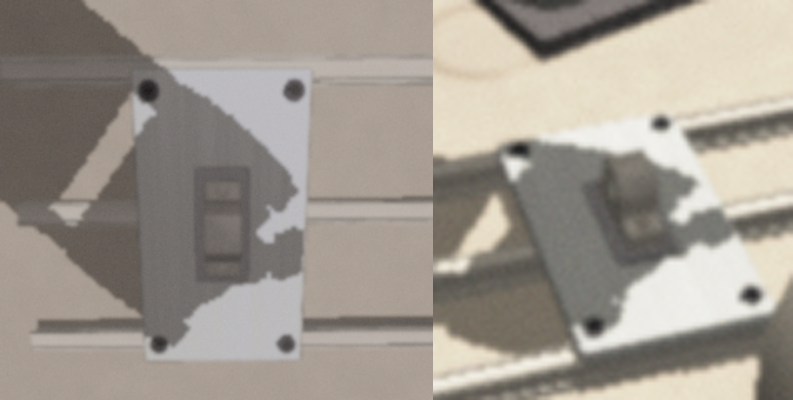

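Wrist view: the block stands upright inside the seat outline (seat about (195–249,168–281), block (204–242,180–276)), straight and centred to about a millimetre. That was my 14th picture, so the rest goes by numbers. Next I hover by the tray and measure the bottles' axes.

>>> arm_command(linear=[[0,0,-2],[2,0.5,-2],[4,1.2,0],[4.5,1.4,0],[4.5,1.4,0],[4.5,1.4,0],[3,0.9,0],[1.5,0.5,0]], spin=[0,0,0,0,0,0,0,0], jaw=0.72)

```text
clock: 34.05
position: [0.5591, -0.0563, 0.2462]
tcp_rot: [[0.002, 1.0, -0.002], [1.0, -0.002, 0.001], [0.001, -0.002, -1.0]]
wrist_force: [0.2, 0.4, -0.3]
finger_gap: 0.716
finger_force: 0.0
```

>>> arm_command(linear=[[0,0,0],[0,0,0],[0,0,0],[0,0,0],[0,0,0],[0,0,0],[0,0,0],[0,0,0]], spin=[0,0,0,0,0,0,0,0])

```text
clock: 34.85
position: [0.5592, -0.0594, 0.2473]
tcp_rot: [[0.005, 1.0, 0.0], [1.0, -0.005, 0.0], [0.0, 0.0, -1.0]]
wrist_force: [0.6, 0.2, -0.0]
finger_gap: 0.718
finger_force: 0.0
```

```bash
cat > tops.py <<'E'
from h import *
np.set_printoptions(precision=4,suppress=True)
def tops(p,oil,cl,fo=.004,fc=.004):
    C=cloud(p);f=p['frame'].astype(int);R=(f[:,:,0]>f[:,:,1]+50)&(f[:,:,0]>f[:,:,2]+50);B=(f[:,:,2]>f[:,:,0]+30)
    for t,M,c,top,r in [('oil',R,oil,fo+.118,None),('cl',B,cl,fc+.143,.0145)]:
        d=np.hypot(C[:,:,0]-c[0],C[:,:,1]-c[1])
        q=C[M&(d<.05)&(C[:,:,2]>top-.05)]
        if len(q)<5: continue
        hi=q[q[:,2]>np.max(q[:,2])-(.012 if t=='oil' else .004)]
        v,u=np.where(M&(d<.05)&(C[:,:,2]>top-.05))
        print(t,len(q),'zmax',q[:,2].max(),'tip',len(hi),hi.mean(0),'mid-range',(q.min(0)+q.max(0))[:2]/2)
def body(p,oil,cl,fo=.004,fc=.004):
    C=cloud(p).reshape(-1,3)
    for t,c,r,lo,hi in [('oil',oil,.0215,fo+.015,fo+.07),('cl',cl,.028,fc+.02,fc+.11)]:
        q=C[(np.hypot(C[:,0]-c[0],C[:,1]-c[1])<r+.012)&(C[:,2]>lo)&(C[:,2]<hi)]
        if len(q)>50: print('  body',t,len(q),*circ(q,r))
E
python3 - <<'E'
from tops import *
print(robot.get_state()['position'])
for n in ('wrist','scene','side'):
    p=shot(n); print(n); tops(p,(.602,.032),(.515,.008)); body(p,(.602,.032),(.515,.008))
    for t,z in [('oil_mid',.063),('cleaner_mid',.0755)]:
        for d in spotter.place_of(t,p)[:1]: print(t,d['confidence'],at_z(p,*d['centre'],z)[:2])
E
```

```text
[ 0.5592 -0.0594  0.2473]
wrist
oil 399 zmax 0.12370147193906728 tip 38 [0.6014 0.0327 0.1208] mid-range [0.6012 0.0332]
cl 1147 zmax 0.14968733068788345 tip 982 [0.515  0.007  0.1472] mid-range [0.5152 0.0072]
  body oil 757 [0.6023 0.0332] 0.0019208596201082222
  body cl 1349 [0.513  0.0059] 0.00245517984378419
oil_mid 0.56 [0.6005 0.0362]
scene
oil 39 zmax 0.11791192525333988 tip 5 [0.604  0.0366 0.1142] mid-range [0.6039 0.0395]
cl 63 zmax 0.14594216195566184 tip 22 [0.5153 0.0127 0.1436] mid-range [0.5173 0.0145]
  body oil 273 [0.603  0.0343] 0.0026289796587258382
  body cl 553 [0.5156 0.0081] 0.0026102785739995746
cleaner_mid 0.95 [ 0.5064 -0.0056]
side
oil 51 zmax 0.11875225462049654 tip 10 [0.6018 0.033  0.114 ] mid-range [0.6015 0.03  ]
cl 77 zmax 0.14834212255938972 tip 33 [0.514  0.002  0.1462] mid-range [0.5133 0.0015]
  body oil 335 [0.6019 0.0352] 0.0027358189783704893
  body cl 762 [0.5145 0.0088] 0.002496062603961675
oil_mid 0.73 [0.5999 0.0265]
cleaner_mid 0.93 [0.5094 0.0007]
```

The oil axis is at (0.602, 0.0335) and the cleaner axis at (0.515, 0.007), both upright with the right top heights. The cleaner goes first, because its pad is the far one.

>>> arm_command(linear=[[1.6,-1,0],[2.5,-1.6,0],[1.8,-1.3,0],[0.75,-0.5,0],[0,0,1],[0,0,2],[0,0,2],[0,0,2]], spin=[0,0,0,0,0,0,0,0], jaw=0.88)

```text
clock: 36.1
position: [0.5159, 0.0069, 0.1759]
tcp_rot: [[0.005, 1.0, 0.0], [1.0, -0.005, -0.0], [-0.0, 0.0, -1.0]]
wrist_force: [-0.0, 0.4, 0.3]
finger_gap: 0.883
finger_force: 0.0
```

>>> arm_command(linear=[[0,0,2],[0,0,2.5],[0,0,2],[0,0,1.5],[0,0,1],[0,0,0.3],[0,0,0],[0,0,0]], spin=[0,0,0,0,0,0,0,0])

```text
clock: 36.9
position: [0.5159, 0.0073, 0.0848]
tcp_rot: [[0.005, 1.0, 0.001], [1.0, -0.005, -0.0], [-0.0, 0.001, -1.0]]
wrist_force: [-0.5, -1.1, 0.6]
finger_gap: 0.881
finger_force: 0.0
```

>>> arm_command(linear=[[0,0,0],[0,0,0],[0,0,0],[0,0,0],[0,0,0],[0,0,0],[0,0,0],[0,0,0]], spin=[0,0,0,0,0,0,0,0], jaw=0.4, newtons=40)

```text
clock: 37.7
position: [0.5158, 0.0074, 0.0851]
tcp_rot: [[0.005, 1.0, 0.001], [1.0, -0.005, -0.0], [-0.0, 0.001, -1.0]]
wrist_force: [-1.1, -0.2, 6.2]
finger_gap: 0.65
finger_force: 41.5
```

>>> arm_command(linear=[[0,0,0],[0,0,-0.5],[0,0,-1],[0,0,-1.5],[0,0,-2],[0,0,-2],[0,0,-1],[0,0,0]], spin=[0,0,0,0,0,0,0,0])

```text
clock: 38.5
position: [0.516, 0.0074, 0.1658]
tcp_rot: [[0.005, 1.0, 0.003], [1.0, -0.005, -0.0], [-0.0, 0.003, -1.0]]
wrist_force: [-0.1, 0.4, -1.7]
finger_gap: 0.647
finger_force: 42.7
```

>>> arm_command(linear=[[1.5,-0.1,0],[3,-0.2,0],[4,-0.2,0],[4,-0.2,0],[4,-0.2,0],[3,-0.1,0],[2,-0.1,0],[0.5,0,0]], spin=[0,0,0,0,0,0,0,0])

```text
clock: 39.3
position: [0.5046, 0.2298, 0.1631]
tcp_rot: [[0.003, 1.0, -0.002], [1.0, -0.003, -0.0], [-0.0, -0.002, -1.0]]
wrist_force: [0.3, -0.5, -2.3]
finger_gap: 0.649
finger_force: 42.7
```

>>> arm_command(linear=[[0,0,0],[0,0,0],[0,0,0],[0,0,0],[0,0,0],[0,0,0],[0,0,0],[0,0,0]], spin=[0,0,0,0,0,0,0,0])

```text
clock: 40.1
position: [0.5057, 0.2274, 0.1643]
tcp_rot: [[0.005, 1.0, 0.0], [1.0, -0.005, 0.0], [0.0, 0.0, -1.0]]
wrist_force: [-0.3, -0.5, -2.9]
finger_gap: 0.648
finger_force: 42.7
```

```bash
cat > pads.py <<'E'
from h import *
np.set_printoptions(precision=4,suppress=True)
def pad(p,c,R):
    # boundary of dark disc: radial search for steepest rise of brightness, in plane z=.009
    K=p['intrinsics'];Ti=np.linalg.inv(p['world_from_camera']);g=cv2.GaussianBlur(p['frame'].max(2).astype(np.float32),(3,3),0)
    def px(X):
        q=Ti[:3,:3]@X+Ti[:3,3]; return K[0,0]*q[0]/-q[2]+K[0,2],K[1,1]*-q[1]/-q[2]+K[1,2]
    rs=np.arange(R-.012,R+.012,.0005);E=[]
    for a in np.linspace(0,2*np.pi,72,endpoint=False):
        m=np.float32([px(np.array([c[0]+r*np.cos(a),c[1]+r*np.sin(a),.009])) for r in rs])
        v=cv2.remap(g,m[:,0],m[:,1],1).ravel(); d=v[4:]-v[:-4]; i=d.argmax()
        if d[i]>25 and v[max(0,i-2)]<70: r=rs[i+2];E.append([c[0]+r*np.cos(a),c[1]+r*np.sin(a)])
    E=np.array(E)
    return (len(E),)+circ(E,R) if len(E)>15 else len(E)
def run(n):
    p=shot(n)
    for t,c,R in [('oil_pad_top',(.4985,.218),.026),('cleaner_pad_top',(.5045,.310),.033)]:
        print(n,t,pad(p,c,R),[(round(d['confidence'],2),at_z(p,*d['centre'],.009)[:2]) for d in spotter.place_of(t,p)[:1]])
E
python3 - <<'E'
from pads import *
from tops import tops
print(robot.get_state()['position'])
for n in ('wrist','side','scene'): run(n)
p=shot('wrist'); s=robot.get_state()['position']; tops(p,(.602,.0335),s[:2],fc=s[2]-.081)
E
```

```text
[0.5057 0.2274 0.1643]
wrist oil_pad_top (33, array([0.4992, 0.2173]), np.float64(0.0024392048953588335)) [(0.53, array([0.7112, 0.1785]))]
wrist cleaner_pad_top (71, array([0.5055, 0.3094]), np.float64(0.0002188842832861302)) [(0.85, array([0.5051, 0.3096]))]
side oil_pad_top 4 [(0.52, array([0.4928, 0.2012]))]
side cleaner_pad_top 2 [(0.44, array([0.4987, 0.3065]))]
scene oil_pad_top 6 [(0.59, array([0.5066, 0.2225]))]
scene cleaner_pad_top (35, array([0.5079, 0.3134]), np.float64(0.0017089153750254327)) [(0.77, array([0.5018, 0.3304]))]
cl 5342 zmax 0.2401901076440301 tip 5 [0.5095 0.2363 0.2385] mid-range [0.506  0.2333]
```

>>> arm_command(linear=[[1.5,0,0],[3,-0.1,0],[2.5,0,0],[1.2,0,0],[0,0,0],[0,0,0],[0,0,1.5],[0,0,2]], spin=[0,0,0,0,0,0,0,0])

```text
clock: 41.4
position: [0.5056, 0.3086, 0.1298]
tcp_rot: [[0.006, 1.0, 0.002], [1.0, -0.006, 0.001], [0.001, 0.002, -1.0]]
wrist_force: [0.4, 0.7, -2.6]
finger_gap: 0.652
finger_force: 42.7
```

>>> arm_command(linear=[[0,0,1.5],[0,0,1],[0,0,0.7],[0,0,0.3],[0,0,0.2],[0,0,0],[0,0,0],[0,0,0]], spin=[0,0,0,0,0,0,0,0])

```text
clock: 42.2
position: [0.5052, 0.3096, 0.0927]
tcp_rot: [[0.005, 1.0, 0.001], [1.0, -0.005, 0.0], [0.0, 0.001, -1.0]]
wrist_force: [0.3, 0.3, -1.8]
finger_gap: 0.646
finger_force: 42.7
```

>>> arm_command(linear=[[0,0,0.1],[0,0,0.1],[0,0,0.05],[0,0,0],[0,0,0],[0,0,0],[0,0,0],[0,0,0]], spin=[0,0,0,0,0,0,0,0])

```text
clock: 43.0
position: [0.5051, 0.3095, 0.0901]
tcp_rot: [[0.005, 1.0, 0.0], [1.0, -0.005, 0.0], [0.0, 0.0, -1.0]]
wrist_force: [-2.5, -0.2, 5.1]
finger_gap: 0.645
finger_force: 43.0
```

>>> arm_command(linear=[[0,0,0],[0,0,0],[0,0,0],[0,0,0],[0,0,0],[0,0,0],[0,0,0],[0,0,0]], spin=[0,0,0,0,0,0,0,0], jaw=0.9)

```text
clock: 43.8
position: [0.5051, 0.3094, 0.0898]
tcp_rot: [[0.005, 1.0, 0.0], [1.0, -0.005, 0.0], [0.0, 0.0, -1.0]]
wrist_force: [0.4, 0.7, -0.9]
finger_gap: 0.901
finger_force: 0.0
```

>>> arm_command(linear=[[0,0,-1],[0,0,-2],[0,0,-3],[0,0,-3],[0,0,-3],[0,0,-2],[0,0,-1],[0,0,0]], spin=[0,0,0,0,0,0,0,0])

```text
clock: 44.6
position: [0.5053, 0.3096, 0.2412]
tcp_rot: [[0.005, 1.0, 0.002], [1.0, -0.005, 0.001], [0.001, 0.002, -1.0]]
wrist_force: [0.2, 0.3, -1.0]
finger_gap: 0.9
finger_force: 0.0
```

>>> arm_command(linear=[[-2,0.7,0],[-3.5,1.2,0],[-4.2,1.5,0],[-4.5,1.6,0],[-4.5,1.6,0],[-4.2,1.5,0],[-3.2,1.2,0],[-1.5,0.6,0]], spin=[0,0,0,0,0,0,0,0])

```text
clock: 45.4
position: [0.603, 0.0303, 0.2383]
tcp_rot: [[0.007, 1.0, -0.002], [1.0, -0.007, -0.0], [-0.0, -0.002, -1.0]]
wrist_force: [-0.7, -0.6, -0.3]
finger_gap: 0.899
finger_force: 0.0
```

>>> arm_command(linear=[[0,0,2],[0,0,2],[0,0,1],[0,0,0],[0,0,0],[0,0,0],[0,0,0],[0,0,0]], spin=[0,0,0,0,0,0,0,0])

```text
clock: 46.2
position: [0.6028, 0.0331, 0.1904]
tcp_rot: [[0.005, 1.0, 0.001], [1.0, -0.005, -0.0], [-0.0, 0.001, -1.0]]
wrist_force: [-0.2, -0.1, -0.5]
finger_gap: 0.902
finger_force: 0.0
```

```bash
python3 - <<'E'
from tops import *
print(robot.get_state()['position'])
for n in ('scene','side'):
    p=shot(n); print(n); tops(p,(.602,.0335),(.5052,.3095),fc=.009); body(p,(.602,.0335),(.5052,.3095),fc=.009)
E
```

```text
[0.6028 0.0331 0.1904]
scene
oil 38 zmax 0.11878217635556787 tip 5 [0.604  0.0359 0.114 ] mid-range [0.6038 0.0393]
cl 129 zmax 0.151620300923336 tip 47 [0.5056 0.3148 0.1494] mid-range [0.5058 0.3153]
  body oil 278 [0.6031 0.0343] 0.0028291720577248635
  body cl 922 [0.505  0.3103] 0.0023658713270580957
side
oil 25 zmax 0.10217458233242172 tip 24 [0.6005 0.0279 0.0973] mid-range [0.6009 0.0266]
cl 64 zmax 0.15318441827313078 tip 32 [0.502  0.3052 0.1513] mid-range [0.5027 0.3037]
  body oil 341 [0.6018 0.0353] 0.00255544957214132
  body cl 554 [0.504  0.3111] 0.003095233138746403
```

>>> arm_command(linear=[[0,-0.05,2],[0,0,2.5],[0,0,2.5],[0,0,2.5],[0,0,2],[0,0,1.2],[0,0,0.5],[0,0,0]], spin=[0,0,0,0,0,0,0,0])

```text
clock: 47.1
position: [0.6022, 0.033, 0.0577]
tcp_rot: [[0.005, 1.0, -0.0], [1.0, -0.005, 0.0], [0.0, -0.0, -1.0]]
wrist_force: [-0.5, -0.3, -0.6]
finger_gap: 0.9
finger_force: 0.0
```

>>> arm_command(linear=[[0,0,0],[0,0,0],[0,0,0],[0,0,0],[0,0,0],[0,0,0],[0,0,0],[0,0,0]], spin=[0,0,0,0,0,0,0,0], jaw=0.2, newtons=30)

```text
clock: 47.9
position: [0.6026, 0.033, 0.0588]
tcp_rot: [[0.005, 1.0, 0.001], [1.0, -0.005, -0.0], [-0.0, 0.001, -1.0]]
wrist_force: [-1.2, 0.0, 6.0]
finger_gap: 0.49
finger_force: 30.1
```

>>> arm_command(linear=[[0,0,0],[0,0,0],[0,0,-0.5],[0,0,-1],[0,0,-1.5],[0,0,-1.5],[0,0,-1.5],[0,0,0]], spin=[0,0,0,0,0,0,0,0])

```text
clock: 48.7
position: [0.6031, 0.033, 0.1202]
tcp_rot: [[0.005, 1.0, 0.004], [1.0, -0.005, -0.0], [-0.0, 0.004, -1.0]]
wrist_force: [0.4, 1.0, -1.5]
finger_gap: 0.494
finger_force: 30.6
```

>>> arm_command(linear=[[1,-1,0],[1.8,-1.8,0],[2.3,-2.2,0],[2.3,-2.2,0],[1.8,-1.8,0],[1,-1,0],[0.5,-0.4,0],[0,0,0]], spin=[0,0,0,0,0,0,0,0])

```text
clock: 49.5
position: [0.4986, 0.1409, 0.1177]
tcp_rot: [[0.004, 1.0, -0.0], [1.0, -0.004, 0.0], [0.0, -0.0, -1.0]]
wrist_force: [-0.1, -1.1, -1.7]
finger_gap: 0.498
finger_force: 30.6
```

>>> arm_command(linear=[[0,0,0],[0,0,0],[0,0,0],[0,0,0],[0,0,0],[0,0,0],[0,0,0],[0,0,0]], spin=[0,0,0,0,0,0,0,0])

```text
clock: 50.3
position: [0.4987, 0.1405, 0.1178]
tcp_rot: [[0.005, 1.0, 0.0], [1.0, -0.005, 0.0], [0.0, 0.0, -1.0]]
wrist_force: [0.1, -0.8, -1.2]
finger_gap: 0.493
finger_force: 30.6
```

```bash
python3 - <<'E'
from pads import *
from tops import tops
s=robot.get_state()['position'];print(s)
run('wrist')
p=shot('wrist'); tops(p,s[:2],(.505,.31),fo=s[2]-.0545,fc=.009)
E
```

```text
[0.4987 0.1405 0.1178]
wrist oil_pad_top (71, array([0.499 , 0.2178]), np.float64(0.00022251707305812963)) [(0.7, array([0.5005, 0.2175]))]
wrist cleaner_pad_top (21, array([0.5053, 0.3092]), np.float64(0.003460365974804469)) []
oil 2026 zmax 0.18287772726561233 tip 352 [0.4991 0.1428 0.1778] mid-range [0.4988 0.1429]
```

>>> arm_command(linear=[[1.2,0,0],[2.4,0,0],[2.4,0,0],[1.2,0,0],[0.45,0,0],[0,0,0],[0,0,1],[0,0,1.5]], spin=[0,0,0,0,0,0,0,0])

```text
clock: 51.3
position: [0.4995, 0.2163, 0.0926]
tcp_rot: [[0.006, 1.0, 0.001], [1.0, -0.006, 0.0], [0.0, 0.001, -1.0]]
wrist_force: [0.4, -0.0, -0.8]
finger_gap: 0.493
finger_force: 30.6
```

>>> arm_command(linear=[[0,0,1.2],[0,0,0.8],[0,0,0.4],[0,0,0.2],[0,0,0.1],[0,0,0],[0,0,0],[0,0,0]], spin=[0,0,0,0,0,0,0,0])

```text
clock: 52.1
position: [0.4992, 0.217, 0.0661]
tcp_rot: [[0.005, 1.0, 0.001], [1.0, -0.005, 0.0], [0.0, 0.001, -1.0]]
wrist_force: [0.6, -0.4, -0.8]
finger_gap: 0.49
finger_force: 30.6
```

>>> arm_command(linear=[[0,0,0.1],[0,0,0.1],[0,0,0.05],[0,0,0],[0,0,0],[0,0,0],[0,0,0],[0,0,0]], spin=[0,0,0,0,0,0,0,0])

```text
clock: 52.9
position: [0.4992, 0.2171, 0.0638]
tcp_rot: [[0.005, 1.0, 0.001], [1.0, -0.005, 0.0], [0.0, 0.001, -1.0]]
wrist_force: [-1.6, 0.1, 6.7]
finger_gap: 0.496
finger_force: 31.3
```

Contact. I release, retreat straight up, then back off for a final check.

>>> arm_command(linear=[[0,0,0],[0,0,0],[0,0,0],[0,0,0],[0,0,0],[0,0,0],[0,0,0],[0,0,0]], spin=[0,0,0,0,0,0,0,0], jaw=0.75)

```text
clock: 53.7
position: [0.4991, 0.217, 0.0633]
tcp_rot: [[0.005, 1.0, 0.0], [1.0, -0.005, 0.0], [0.0, 0.0, -1.0]]
wrist_force: [-0.6, 0.2, -0.1]
finger_gap: 0.754
finger_force: 0.0
```

>>> arm_command(linear=[[0,0,-1],[0,0,-2],[0,0,-3],[0,0,-4],[0,0,-4],[0,0,-4],[0,0,-2],[0,0,0]], spin=[0,0,0,0,0,0,0,0])

```text
clock: 54.5
position: [0.4998, 0.2172, 0.267]
tcp_rot: [[0.005, 1.0, 0.006], [1.0, -0.005, 0.002], [0.002, 0.006, -1.0]]
wrist_force: [-0.0, 0.7, -0.8]
finger_gap: 0.749
finger_force: 0.0
```

>>> arm_command(linear=[[-2,0,0],[-3,0,0],[-3,0,0],[-2,0,0],[0,0,0],[0,0,0],[0,0,0],[0,0,0]], spin=[0,0,0,0,0,0,0,0])

```text
clock: 55.3
position: [0.4985, 0.1177, 0.2631]
tcp_rot: [[0.004, 1.0, -0.0], [1.0, -0.004, 0.0], [0.0, -0.0, -1.0]]
wrist_force: [0.7, -0.1, -0.7]
finger_gap: 0.752
finger_force: 0.0
```

```bash
python3 - <<'E'
from tops import *
from pads import run
print(robot.get_state()['position'])
for n in ('wrist','scene','side'):
    p=shot(n); print(n); tops(p,(.499,.2178),(.505,.3095),.009,.009); body(p,(.499,.2178),(.505,.3095),.009,.009)
    for t,z in [('block_mid',.051),('gear_mid',.009),('screw_dish',0)]:
        print(t,[(round(d['confidence'],2),at_z(p,*d['centre'],z)[:2]) for d in spotter.place_of(t,p)[:4]])
E
```

```text
[0.4985 0.1177 0.2631]
wrist
oil 67 zmax 0.1284404572674625 tip 13 [0.4982 0.2179 0.1262] mid-range [0.4991 0.2206]
  body oil 630 [0.4979 0.2177] 0.0016737600782585369
  body cl 437 [0.503  0.2551] 0.003968404557136003
block_mid [(0.63, array([0.647 , 0.2744]))]
gear_mid [(0.57, array([ 0.7348, -0.0921]))]
screw_dish [(0.93, array([0.7185, 0.177 ]))]
scene
oil 7 zmax 0.12398835300257488 tip 7 [0.5006 0.2205 0.1197] mid-range [0.5007 0.2199]
cl 126 zmax 0.15178903643609742 tip 48 [0.5055 0.3139 0.1494] mid-range [0.5064 0.3154]
  body cl 911 [0.5051 0.3102] 0.0023211451493774346
block_mid [(0.89, array([0.4112, 0.393 ])), (0.83, array([0.6563, 0.3304])), (0.62, array([ 0.5002, -0.196 ])), (0.25, array([0.5071, 0.3793]))]
gear_mid [(0.69, array([ 0.7219, -0.0604]))]
screw_dish [(0.93, array([0.7237, 0.1571])), (0.24, array([0.4927, 0.1688]))]
side
oil 20 zmax 0.10907942232188617 tip 19 [0.4972 0.2116 0.1035] mid-range [0.4974 0.211 ]
cl 64 zmax 0.1537234284680038 tip 25 [0.5024 0.3071 0.1514] mid-range [0.5023 0.305 ]
  body oil 285 [0.4982 0.2196] 0.0029389995755599546
  body cl 411 [0.5037 0.3113] 0.0032235480883145346
block_mid [(0.64, array([ 0.4857, -0.2733])), (0.52, array([0.3844, 0.2659])), (0.46, array([0.6354, 0.2364]))]
gear_mid [(0.71, array([ 0.7399, -0.0983]))]
screw_dish [(0.96, array([0.7154, 0.1848]))]
```

Both bottles stand upright and centred on their pads. The block is still on the seat, and the gear and dish are where they were. I hand the job in.

```bash
python3 -c "
from plant import workorder
print(workorder.sign_off())"
```

```text
the job is handed in; nothing more can be done
None
```

The job is done and handed in at about 56 s of the 128 s: the block stands upright on the middle of the seat, about 1 mm off at most, each bottle is upright on its own pad to within about 2 mm, and the gear and screw dish stayed where they were.

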